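Build the terminal stack on the stud jig

ROBOT

A 6-joint arm with a two-finger parallel gripper is mounted at the origin on the work surface. World frame = base frame: x ahead of the robot, y to its left, z up, the work surface at z = 0. Lengths are in m, angles in rad, forces in N, time in s.
With the tool pointing down it reaches from about 0.4 to 0.825 m from the base axis. Payload 7 kg.
Tool frame: the origin (TCP) lies midway between the tips of the shut fingers; the grasp point (between the pads) lies pinch_z behind it (pinch_z is the distance from the TCP to the grasp point, in m); z points along the fingers, y is the line along which they close (so a half turn about z gives the same grasp; the last joint's range is limited). The gripper opens to 88 mm and grips with 3 to 60 N. Pads are 19 mm wide; open, the fingers measure 130 mm over their backs; the gripper's body (78 mm by 193 mm) begins 47 mm behind the grasp point.
Start: joints at [0.288, 0.359, 0.012, 0, -1.224, -0.288], TCP at [0.675, -0, 0.205] pointing down, gripper open.
Joint ranges: [-3.07, 3.07], [-1.43, 2.12], [-1.02, 1.25], [-3.03, 1.67], [-3.05, -0], [-3.03, 3.03]. Speed limits (rad/s): [2.39, 2.39, 3.01, 3.14, 3.14, 3.14].

INTERFACE

Orientations are given as [roll, pitch, yaw] about the fixed x, y, z axes, in that order (R = Rz(yaw) Ry(pitch) Rx(roll)).
In Python, from cell import * gives the robot as it stands.
- The arm moves only by the tool drive_tool, never from a script. Its argument "commands" is a list of rows, each a list of 5 numbers: the closure in counts, from 0 (fully open) to 255 (shut), then the shift along the tool's x, y, z in m, then the turn about the tool's z in rad. In form: [[grip, x, y, z, twist], ...]. A call has 1 to 5 rows; each row is the pose to reach, as a shift and turn from the pose commanded when the call began, along the tool's axes at that moment; what a row does not reach only later rows make up. A row lasts 1/10 s, in which the tool goes at most 50 mm and 8.59 degrees, less where a joint would pass 70% of its speed; a pose out of reach is approached as far as the arm can. A call with a gripper value outside its range is refused whole. The fingers move at their own pace and stop on an object; "squeeze" is the grip in N (left out, the last holds). Time passes only in rows, so rows that repeat a pose let the fingers close. It gives the time, the measured TCP pose, the force, the opening and the grip force at its end, in the units of the state.
- get_state(): the state, without advancing time (a new reading comes with each control period).
- snapshot(name): name is "scene" or "side" or "wrist"; returns a dict with "color" (384x512x3 uint8, red, green, blue), "fx", "fy", "cx", "cy" (pixels), "rvec" (rotation vector, rad) and "tvec" (3), from world to camera coordinates, as OpenCV has them; the wrist camera has in their place "mount" (4x4, takes a point from camera to tool coordinates, whose origin is the TCP and whose axes are the flange's). Camera axes: x right, y down, z forward; pixel columns grow to the right and rows downward; lengths in m; the calibration is good to about 2 mm. The wrist camera is an equidistant fisheye: a pixel r from the principal point sees the ray r / f radians off the axis. A picture is of the moment at which its call begins: read the wrist's pose just before it. There is no depth.
- sign_off(): hands the job in; it is judged then, once.
Trained networks look in the newest picture that a camera, given by its name, has taken for a name from the list of things; names that differ only in an ending like _2 or _b are one class to them, and where a whole thing is asked for, a point or a joint stands for the part that bears it (a point fixed in the world has none). Each returns a list of dicts, best first, with "score" (0 to 1); they miss things now and then, are a little off and sometimes report something else, mostly with a low value. They report only what shows in the picture. A call takes as long as a camera call. They do not tell look-alikes from the thing itself.
- boxes_of(camera, name): "point" ([column, row] as shares, 0 to 1, of the picture: columns of its width, rows of its height, amid what is visible of it).
- masks_of(camera, name): "region" (384x512 bool, what is visible of it) and "point" ([column, row] as shares, 0 to 1, of the picture: columns of its width, rows of its height, amid what is visible of it).
The state is a dict: "time_s": time; "q": joint angles; "qd": joint speeds; "joint_efforts": joint torques, N m; "tcp_pos": TCP position; "eef_rot": TCP orientation; "contact_force": force on the tool from outside, world axes, zero at the start; "moment": the same for the moment, N m; "width": opening from 0.0 (shut) to 1.0 (fully open); "grip_force": force on a finger pad.
Only numpy, scipy, OpenCV 4.12 (cv2) and the standard library are available. Lean on these libraries where they do the work, as an engineer would, in place of code of your own. Each camera call takes 0.05 s, during which the arm holds its last target. There are 200 camera calls.

TASK

Thread the parts of a terminal stand-off onto the jig's upright stud in order: first the gray PVC spacer, then the steel washer, then the brass bushing. Then press the stack straight down until the black seat under it is fully home, feeling your way and gently: the stud and seat must never take more than about 30 N. Let go of the stack and leave the other stock where it lies.

Things in the scene. Friction and masses are not known exactly. Their poses are not given: they have to be found in the camera images.
- jig: assembly jig fixed to the counter: round green base, 100 mm across, 14 mm high, origin at the centre of its underside, z up. It carries one upright steel stud (see stud_height) and, around the stud, the black seat. Stud and seat ride on a stiff rubber mount that gives straight down by 1 mm per 8 N (at most 5 mm) and springs back. Nothing of the jig may take more than 30 N.
- stud_height (a point): point on the base's axis at the height of the stud's tip, 78 mm up. NOT the stud: that (16 mm across, flat top, 1 mm chamfer, plumb) is clamped in an eccentric insert, its axis always 5 mm to one side of this point, in a direction that differs each time, is not measured and does not follow the base's yaw. Find it by feel (or sight); it stays put during the job.
- seat (a joint): black round seat, 60 mm across, centred on the jig's base. Value: how far it is pressed down (m): 0 = up, top 28 mm above the jig's origin; 0.008 = fully home, top 20 mm up. It slides straight down against a steady friction of about 7 N, stays where it is left, stops hard when home, and carries the parts' weight without moving.
- spacer: gray PVC spacer: plain tube standing upright on the counter, outside 38 mm, bore 19 mm, 24 mm high, 25 g. Origin: centre of its underside, z along the bore (upward as it stands).
- washer: thick steel washer lying flat on the counter, outside 48 mm, bore 19 mm, 8 mm thick, about 60 g. Origin: centre of its underside, z along the bore (upward as it stands).
- bushing: brass bushing: plain tube standing upright on the counter, outside 34 mm, bore 19 mm, 20 mm high, about 60 g. Origin: centre of its underside, z along the bore (upward as it stands).
- relief: bystander: yellow plastic strain relief, 34 mm across, 36 mm high, standing among the parts; origin at the centre of its underside
- plug: bystander: gray PVC plug without a bore, 36 mm across its foot flange, 26 mm high, standing among the parts; origin at the centre of its underside
- covers: bystander: stack of round steel blank covers, 100 mm across, 29 mm high; origin at the centre of its underside
- lug_a: bystander: brass cable lug, 56 x 20 x 12 mm, lying flat; origin under its middle
- lug_b: bystander: a second brass cable lug, same size
- bin: bystander: empty open blue plastic bin, 100 x 150 mm, 70 mm high; origin at the centre of its underside
- driver: bystander: screwdriver with a red handle lying on the counter, about 200 mm long
Mind the look-alikes: they are no part of the job. What is shaped like the spacer but orange is not meant.

How it is judged:
By the outcome, as a careful person would: the job done as asked, in the order asked, and still so for the second after the job is handed in, with the robot touching nothing.
It also fails if it takes over 72 s, if anything falls off the work surface, if the arm or the gripper's body presses on something with over 40 N, if the wrist force passes 120 N, or if a joint passes its speed limit or range.

## Working session

There is one attempt and no reset: what is moved stays moved. The work goes in short steps, Python scripts to look and compute and a tool call to move; the robot and the scene stay as the last step left them, time stands still between calls to the robot, and variables do not carry over. Pictures are saved under pics/ and viewed, at most 10 in all, crops included, and the job is handed in when it is done.

Besides the shell and the picture viewer there is one more tool, called after "Request:" as a command line: name --pt "numbers of a row" for each row, then --argument value for the rest. drive_tool: Moves the arm, as the interface text tells. Its arguments: {"type":"object","properties":{"commands":{"type":"array","items":{"type":"array","items":{"type":"number"}}},"squeeze":{"type":"number"}},"required":["commands"]}

```bash
ls; mkdir -p pics
cat > h.py <<'E'
from cell import *
import numpy as np, cv2
from scipy.spatial.transform import Rotation as R
def ray(s,px,st=None,name=None):
    u,v=px
    if 'mount' in s:
        dx,dy=(u-s['cx'])/s['fx'],(v-s['cy'])/s['fy']; th=np.hypot(dx,dy)
        d=np.array([np.sin(th)*dx/max(th,1e-9),np.sin(th)*dy/max(th,1e-9),np.cos(th)])
        T=np.eye(4);T[:3,:3]=R.from_euler('xyz',st['eef_rot']).as_matrix();T[:3,3]=st['tcp_pos']
        M=T@np.array(s['mount']); return M[:3,3],M[:3,:3]@d
    Rm=cv2.Rodrigues(np.array(s['rvec'],float))[0];t=np.array(s['tvec'],float).ravel()
    return -Rm.T@t,Rm.T@np.array([(u-s['cx'])/s['fx'],(v-s['cy'])/s['fy'],1])
def at(s,px,z,st=None):
    o,d=ray(s,px,st); return o+d*(z-o[2])/d[2]
def save(s,f): cv2.imwrite('pics/'+f,s['color'][:,:,::-1])
E
python3 - <<'E'
from h import *
st=get_state(); print(st)
hs=dict(jig=.014,seat=.028,spacer=.012,washer=.004,bushing=.01,relief=.018,plug=.013,covers=.015)
ims={}
for c in('scene','side','wrist'):
    s=snapshot(c); save(s,c+'0.png'); ims[c]=s['color']
    print(c,s['fx'],s['fy'],s['cx'],s['cy'])
    for n in hs:
        for r in boxes_of(c,n)[:4]:
            p=np.array(r['point'])*[512,384]
            print(c,n,round(r['score'],2),p.round(),at(s,p,hs[n],st).round(3)[:2])
cv2.imwrite('pics/all.png',np.vstack([np.hstack([ims['scene'],ims['side']])])[:,:,::-1])
E
```

```text
pics
{'time_s': 0.0, 'q': array([ 2.88105874e-01,  3.59394792e-01,  1.10417784e-02, -3.50152642e-04,
       -1.22410959e+00, -2.88079630e-01]), 'qd': array([-0.00153309, -0.00116295, -0.00019508, -0.00015637, -0.00203729,
       -0.00042404]), 'joint_efforts': array([-8.00930356e-04, -5.82726967e+01,  2.93058443e+01,  6.99745238e+00,
        6.93249181e-03, -2.06530804e-04]), 'tcp_pos': array([ 6.74460573e-01, -3.06895012e-05,  2.04110180e-01]), 'eef_rot': array([ 3.13990152e+00, -1.57854491e-04, -1.57088920e+00]), 'contact_force': array([-0.52098358, -0.01551077, -0.58712683]), 'moment': array([ 0.00849943,  0.06244344, -0.03780836]), 'grip_force': 0.0, 'width': 0.9978091979468182}
scene 406.34068546119045 406.34068546119045 251.7591843832653 192.8114282272445
scene jig 0.88 [307. 212.] [0.465 0.134]
scene seat 0.49 [307. 209.] [0.467 0.132]
scene bushing 0.31 [317. 298.] [0.66  0.323]
scene covers 0.61 [220. 251.] [0.741 0.032]
scene covers 0.29 [306. 212.] [0.469 0.134]
side 354.9730039776788 354.9730039776788 258.25812737642525 189.1285412646547
side jig 0.68 [213. 183.] [0.459 0
[... 170 characters left out ...]
0.022]
side washer 0.39 [214. 282.] [ 0.425 -0.187]
side relief 0.71 [278. 294.] [ 0.549 -0.252]
side plug 0.59 [222. 358.] [ 0.422 -0.352]
side covers 0.8 [322. 189.] [0.74  0.024]
wrist 297.3186396354542 297.3186396354542 256.1255130857874 187.4626107456736
wrist jig 0.78 [383. 232.] [0.491 0.098]
wrist jig 0.44 [349. 110.] [ 0.557 -0.071]
wrist spacer 0.8 [421. 129.] [ 0.447 -0.053]
wrist spacer 0.74 [410. 183.] [0.456 0.024]
wrist washer 0.6 [352. 107.] [ 0.549 -0.075]
wrist bushing 0.74 [431.  43.] [ 0.431 -0.178]
wrist bushing 0.21 [203. 186.] [0.745 0.029]
wrist relief 0.39 [385. 229.] [0.49  0.091]
wrist covers 0.62 [203. 185.] [0.743 0.027]
wrist covers 0.5 [385. 229.] [0.488 0.093]
```

```bash
python3 -c "
import cell,inspect
print(getattr(cell,'pinch_z',None))"
```

```text
0.0188
```

View pics/scene0.png

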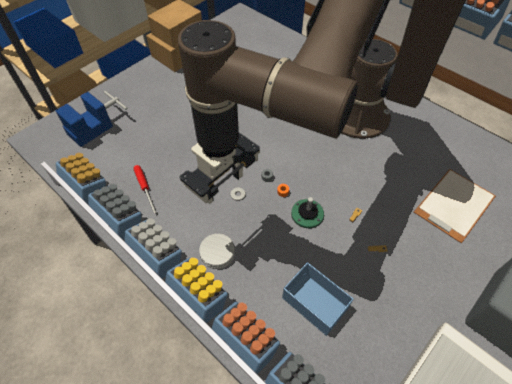

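View pics/wrist0.png

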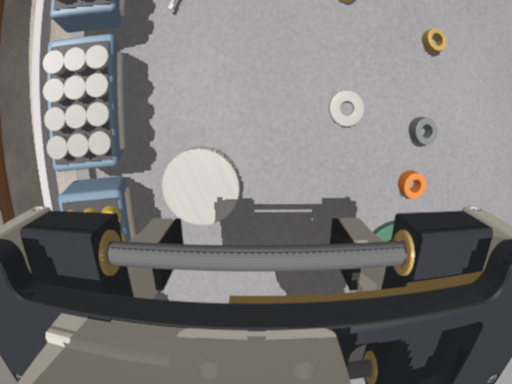

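The scene shows the jig with its stud at (307,210), and in the wrist picture there are two tubes of the same shape. The gray one is at wrist (424,131) and the orange one at (412,184). The gray one fits "gray PVC spacer". The plug, at side (222,358), is gray too but has no bore. The washer is at wrist (347,108) and the brass bushing at (436,41). I'll move above the gray tube and confirm it from near.

Request:
drive_tool --pt "0 0.012 0.05 0 0" --pt "0 0.023 0.1 0 0" --pt "0 0.035 0.15 0 0" --pt "0 0.046 0.195 0 0" --pt "0 0.053 0.227 0 0"

```text
time_s: 1.85
tcp_pos: [0.445, -0.0538, 0.2051]
eef_rot: [-3.141, 0.0, -1.571]
contact_force: [0.5, 0.0, 0.2]
width: 1.006
grip_force: 0.0
```

Run:
```python
from h import *
st=get_state(); print(st['tcp_pos'],st['eef_rot'],st['qd'].round(2),st['contact_force'].round(2))
s=snapshot('wrist'); print(np.round(s['mount'],4))
for n,z in dict(spacer=.024,bushing=.02,washer=.008,seat=.028,jig=.014).items():
    for r in masks_of('wrist',n)[:3]:
        m=r['region'].astype(np.uint8); cs=max(cv2.findContours(m,0,1)[0],key=cv2.contourArea)
        p=np.array(r['point'])*[512,384]
        pts=np.array([at(s,q,z,st)[:2] for q in cs[:,0].astype(float)])
        (c,rad)=cv2.minEnclosingCircle(pts.astype(np.float32))
        print(n,round(r['score'],2),p.round(),m.sum(),at(s,p,z,st)[:2].round(4),'enc',np.round(c,4),round(rad,4))
cv2.imwrite('pics/w1.png',cv2.resize(s['color'],(800,600))[:,:,::-1])
```

```text
[ 0.44498842 -0.05384108  0.20509102] [-3.14144311e+00  3.87251188e-04 -1.57119036e+00] [ 0.08 -0.55 -0.54  0.01  0.01 -0.08] [0.55 0.02 0.16]
[[-6.000e-04 -9.636e-01 -2.673e-01  7.210e-02]
 [ 1.000e+00 -3.000e-04 -1.100e-03 -2.000e-04]
 [ 1.000e-03 -2.673e-01  9.636e-01 -1.792e-01]
 [ 0.000e+00  0.000e+00  0.000e+00  1.000e+00]]
spacer 0.93 [255. 171.] 671 [ 0.4472 -0.0471] enc [ 0.4431 -0.0542] 0.0206
spacer 0.73 [246. 225.] 628 [0.4595 0.0245] enc [0.4528 0.0214] 0.0219
spacer 0.57 [169.  22.] 482 [ 0.5532 -0.238 ] enc [ 0.553  -0.2346] 0.0179
bushing 0.61 [270.  54.] 477 [ 0.4289 -0.1914] enc [ 0.4253 -0.1827] 0.0178
washer 0.79 [163. 154.] 873 [ 0.5692 -0.0676] enc [ 0.5578 -0.0748] 0.0247
seat 0.93 [244. 286.] 596 [0.4628 0.1196] enc [0.4656 0.13  ] 0.0293
```

View pics/w1.png

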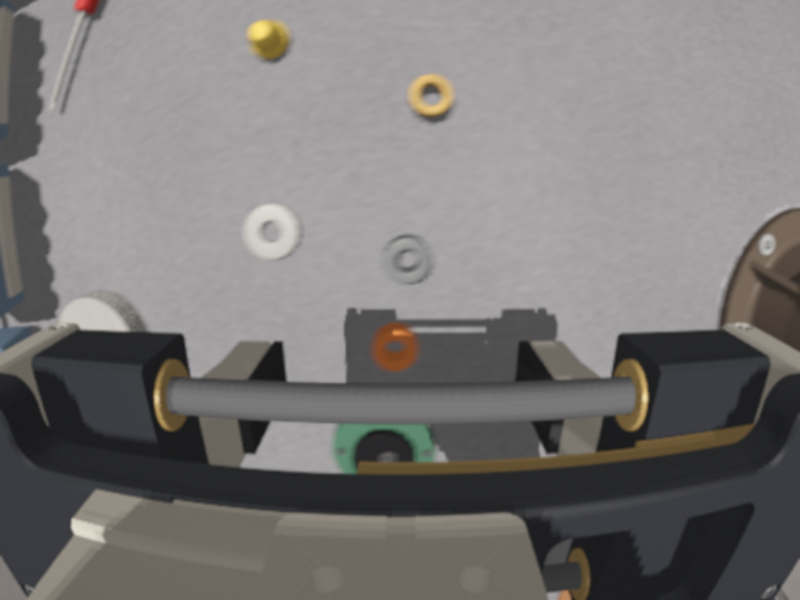

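The gray ring at (408,258) in the 800-wide picture shows a bore, and the orange look-alike is at (395,347). The arm was still moving, so I'll let it settle and measure again with an enlarged crop.

Request:
drive_tool --pt "0 0 0 0.02 0" --pt "0 0 0 0.03 0" --pt "0 0 0 0.03 0" --pt "0 0 0 0.03 0"

```text
time_s: 2.55
tcp_pos: [0.4484, -0.053, 0.1749]
eef_rot: [3.14, -0.001, -1.571]
contact_force: [0.9, -0.1, -0.1]
width: 1.0
grip_force: 0.0
```

```bash
cat >> h.py <<'E'
def fit(s,st,n,z,near,cam='wrist'):
    best=None
    for r in masks_of(cam,n)[:4]:
        m=r['region'].astype(np.uint8); cs=max(cv2.findContours(m,0,1)[0],key=cv2.contourArea)
        p=at(s,np.array(r['point'])*[512,384],z,st)[:2]
        if np.hypot(*(p-near))>.03: continue
        return m,cs[:,0].astype(float),p
def locate(s,st,m,h,r,c0,holes=True):
    # fit by projecting upright cylinder silhouette: match mask's extents
    from scipy.optimize import minimize
    ys,xs=np.nonzero(m)
    def proj(P):
        if 'mount' in s:
            T=np.eye(4);T[:3,:3]=R.from_euler('xyz',st['eef_rot']).as_matrix();T[:3,3]=st['tcp_pos']
            M=np.linalg.inv(T@np.array(s['mount'])); c=(M[:3,:3]@P.T).T+M[:3,3]
            rr=np.hypot(c[:,0],c[:,1]); th=np.arctan2(rr,c[:,2])
            return np.c_[s['cx']+s['fx']*th*c[:,0]/rr,s['cy']+s['fy']*th*c[:,1]/rr]
        return cv2.projectPoints(P,np.array(s['rvec'],float),np.array(s['tvec'],float),np.array([[s['fx'],0,s['cx']],[0,s['fy'],s['cy']],[0,0,1]]),None)[0][:,0]
    a=np.linspace(0,2*np.pi,60)
    m2=cv2.morphologyEx(m,cv2.MORPH_CLOSE,np.ones((3,3))); cc=max(cv2.findContours(m2,0,2)[0],key=cv2.contourArea)
    f=np.zeros_like(m);cv2.drawContours(f,[cc],-1,1,-1); F=cv2.resize(f,None,fx=4,fy=4,interpolation=0)
    def cost(c):
        P=np.array([[c[0]+r*np.cos(t),c[1]+r*np.sin(t),z] for z in(0,h) for t in a])
        hull=cv2.convexHull(((proj(P)+.5)*4).astype(np.float32)).round().astype(int)
        g=np.zeros_like(F);cv2.fillConvexPoly(g,hull,1)
        return 1-(g&F).sum()/max((g|F).sum(),1)
    o=minimize(cost,c0,method='Nelder-Mead',options=dict(initial_simplex=[np.array(c0)+d for d in([0,0],[.006,0],[0,.006])],xatol=1e-4))
    return o.x.round(4),round(1-o.fun,3)
E
python3 - <<'E'
from h import *
st=get_state(); print(st['tcp_pos'],st['eef_rot'],abs(st['qd']).max().round(3))
s=snapshot('wrist')
for n,h,r,c in(('spacer',.024,.019,(.445,-.053)),('bushing',.02,.017,(.428,-.182)),('washer',.008,.024,(.557,-.074)),):
    f=fit(s,st,n,h/2,np.array(c))
    print(n, None if f is None else (f[2],locate(s,st,f[0],h,r,f[2])))
cv2.imwrite('pics/w2.png',cv2.resize(s['color'][80:230,150:350],(800,600),interpolation=2)[:,:,::-1])
E
```

```text
[ 0.44836341 -0.05302252  0.17491034] [ 3.14047581e+00 -7.07577847e-04 -1.57058246e+00] 0.016
spacer (array([ 0.44751912, -0.04876708]), (array([ 0.4435, -0.052 ]), np.float64(0.96)))
bushing (array([ 0.4245835 , -0.18896976]), (array([ 0.4252, -0.1837]), np.float64(0.937)))
washer (array([ 0.55163352, -0.07159436]), (array([ 0.5583, -0.0744]), np.float64(0.928)))
```

View pics/w2.png

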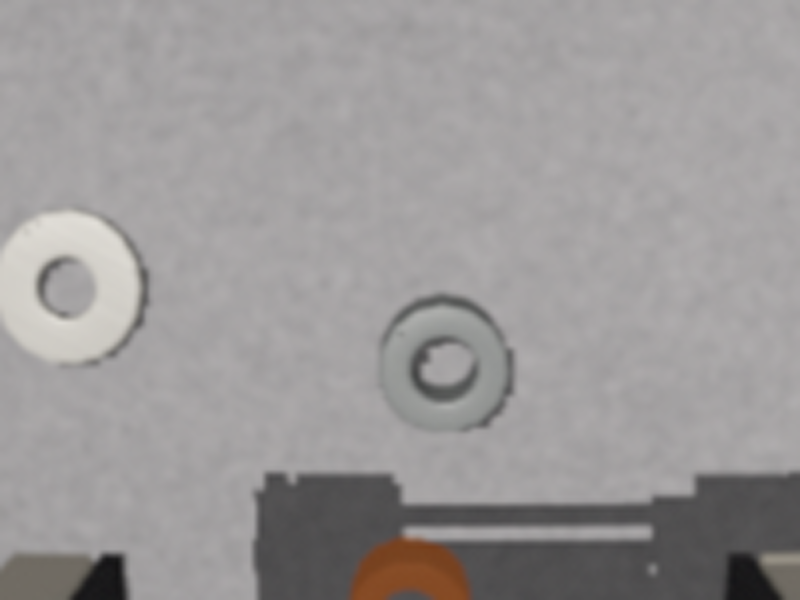

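The crop confirms it: the gray tube at (445,365) has a through bore, so it is the spacer. I'll descend and grip it.

Request:
drive_tool --pt "70 -0.001 0.005 0.045 0" --pt "70 -0.001 0.005 0.09 0" --pt "70 -0.001 0.005 0.13 0" --pt "70 -0.001 0.005 0.16 0" --pt "70 -0.001 0.005 0.171 0" --squeeze 15

```text
time_s: 3.25
tcp_pos: [0.4414, -0.0525, 0.0017]
eef_rot: [3.138, -0.001, -1.571]
contact_force: [-0.3, -0.3, 0.3]
width: 0.729
grip_force: 0.0
```

Request:
drive_tool --pt "70 0 0 0 0" --pt "255 0 0 0 0" --pt "255 0 0 0 0" --pt "255 0 0 0 0" --pt "255 0 0 0 0"

```text
time_s: 3.75
tcp_pos: [0.4436, -0.0518, 0.0049]
eef_rot: [-3.14, 0.001, -1.571]
contact_force: [-0.2, 0.0, 0.2]
width: 0.424
grip_force: 0.0
```

Run:
```python
from h import *
st=get_state(); print(st['tcp_pos'],st['width']*.088,st['grip_force'],st['contact_force'],st['q'].round(2))
s=snapshot('wrist')
f=fit(s,st,'spacer',.012,st['tcp_pos'][:2])
print(None if f is None else (f[2],locate(s,st,f[0],.024,.019,f[2])))
cv2.imwrite('pics/w3.png',cv2.resize(s['color'][100:300,120:390],(800,592),interpolation=2)[:,:,::-1])
```

```text
[ 0.44356795 -0.05183094  0.00487305] 0.03733483300211991 0.0 [-0.19108595  0.02865642  0.22266189] [ 0.33  0.23 -0.73  0.   -0.61 -0.33]
(array([ 0.44558704, -0.0583152 ]), (array([ 0.4437, -0.0521]), np.float64(0.761)))
```

View pics/w3.png

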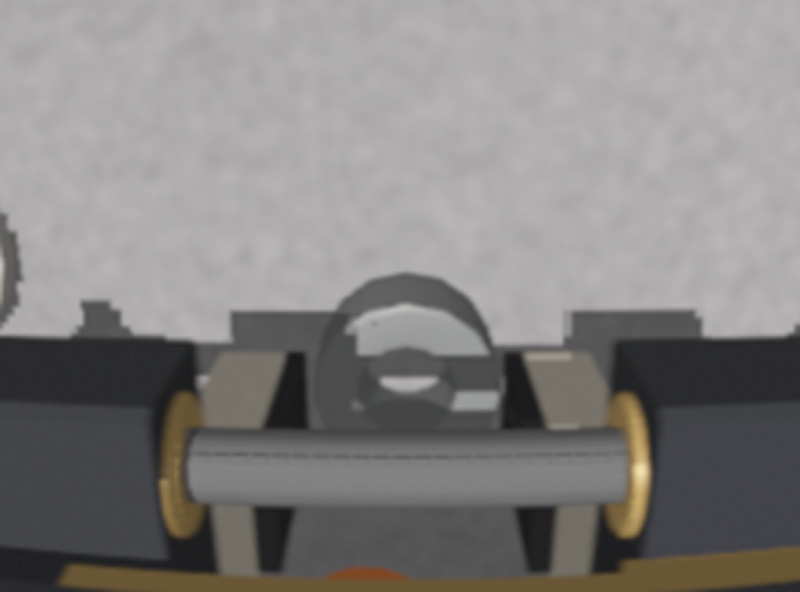

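Gray spacer sits centred between the pads at (405,370) in the crop. I'll finish the grip, lift, and pass beyond the jig so the wrist camera can look straight down on the stud.

Request:
drive_tool --pt "255 0 0 0 0" --pt "255 0 0 0 0" --pt "255 0 0 -0.04 0" --pt "255 0 0 -0.09 0" --pt "255 0 0 -0.14 0"

```text
time_s: 4.35
tcp_pos: [0.4422, -0.0523, 0.1455]
eef_rot: [3.14, -0.001, -1.571]
contact_force: [2.4, 0.8, -0.2]
width: 0.0
grip_force: 0.0
```

Request:
drive_tool --pt "255 -0.03 0 -0.03 0" --pt "255 -0.08 -0.005 -0.03 0" --pt "255 -0.13 -0.01 -0.03 0" --pt "255 -0.18 -0.015 -0.03 0" --pt "255 -0.23 -0.02 -0.03 0"

```text
time_s: 4.85
tcp_pos: [0.4626, 0.179, 0.1744]
eef_rot: [-3.141, 0.001, -1.571]
contact_force: [1.9, -0.1, 0.7]
width: 0.007
grip_force: 0.0
```

Request:
drive_tool --pt "255 -0.03 0 0 0" --pt "255 -0.047 0 0 0" --pt "255 -0.047 0 0 0" --pt "255 -0.047 0 0 0"

```text
time_s: 5.25
tcp_pos: [0.4625, 0.2234, 0.1737]
eef_rot: [3.141, -0.001, -1.571]
contact_force: [0.0, 0.6, 1.2]
width: 0.006
grip_force: 0.0
```

Run:
```python
from h import *
st=get_state(); print(st['tcp_pos'],st['eef_rot'],st['width']*.088,st['grip_force'],abs(st['qd']).max())
s=snapshot('wrist'); save(s,'w4.png')
for n,z in(('seat',.028),('jig',.007),('stud_height',.078)):
    for r in masks_of('wrist',n)[:2]:
        m=r['region'].astype(np.uint8); p=np.array(r['point'])*[512,384]
        print(n,round(r['score'],2),p.round(1),m.sum(),at(s,p,z,st)[:2].round(4))
        if n=='jig': print(locate(s,st,m,.014,.05,at(s,p,z,st)[:2]))
        np.save('m_'+n+'.npy',m)
        break
cv2.imwrite('pics/w4c.png',cv2.resize(s['color'][60:260,120:390],(800,592),interpolation=2)[:,:,::-1])
```

```text
[0.46252623 0.22340226 0.17373596] [ 3.14084641e+00 -6.36194308e-04 -1.57053223e+00] 0.0005681613596329359 0.0 0.018190963039628284
seat 0.78 [251.7  92.7] 2031 [0.4677 0.1355]
jig 0.8 [251.8  94.5] 5803 [0.4679 0.1366]
(array([0.4652, 0.1348]), np.float64(0.959))
stud_height 0.98 [252.   94.2] 5797 [0.4667 0.1394]
```

View pics/w4c.png

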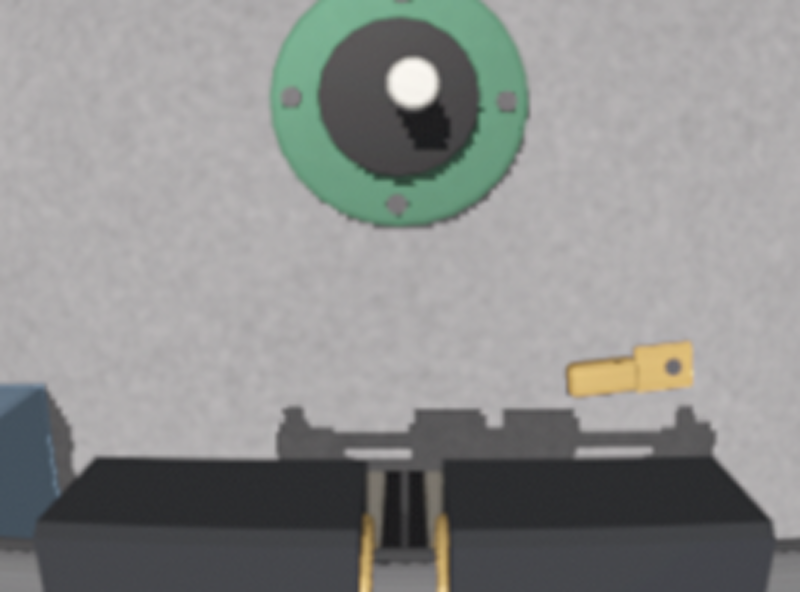

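The picture shows the stud's white top at crop (413,83), offset from the seat's centre at about (400,98), and the fingers shut with nothing between them. The grip failed at lift. I'll get the stud position from this picture and find the spacer again.

```bash
python3 - <<'E'
from h import *
st=get_state()
im=cv2.imread('pics/w4.png'); s=snapshot('wrist')
hsv=cv2.cvtColor(im,cv2.COLOR_BGR2HSV); m=((im.min(2)>205)).astype(np.uint8); m[:70]=0;m[110:]=0;m[:,:235]=0;m[:,285:]=0
n,l,stt,ce=cv2.connectedComponentsWithStats(m); i=1+stt[1:,4].argmax(); print('stud',stt[i],ce[i],at(s,ce[i],.078,st))
p=at(s,ce[i],.078,st)[:2]; print('w/ radius',np.sqrt(stt[i,4]/np.pi)/297*np.linalg.norm(ray(s,ce[i],st)[0]-np.r_[p,.078]))
# seat circle: dark mask
d=np.load('m_seat.npy'); ms=np.load('m_jig.npy'); c=cv2.fitEllipse(max(cv2.findContours(ms,0,1)[0],key=cv2.contourArea)); print('jig ell',c,at(s,c[0],.014,st))
c=cv2.fitEllipse(max(cv2.findContours(d,0,1)[0],key=cv2.contourArea)); print('seat ell',c,at(s,c[0],.028,st))
for cam in('side','wrist'):
    s2=snapshot(cam)
    if cam=='side': save(s2,'side5.png')
    for r in boxes_of(cam,'spacer')[:4]:
        p=np.array(r['point'])*[512,384]; print(cam,round(r['score'],2),p.round(),at(s2,p,.012,st).round(3)[:2])
E
python3 -c "
import cv2;i=cv2.imread('pics/side5.png');cv2.imwrite('pics/side5c.png',cv2.resize(i[130:330,130:390],(780,600),interpolation=2))"
```

```text
stud [252  80  15  15 186] [258.96236559  87.20967742] [0.46066581 0.13238697 0.078     ]
w/ radius 0.007150353562995693
jig ell ((254.41769409179688, 93.16075134277344), (84.15129852294922, 85.94828033447266), 84.94610595703125) [0.46524056 0.13493389 0.014     ]
seat ell ((254.02088928222656, 91.99503326416016), (52.629364013671875, 53.7957878112793), 91.30772399902344) [0.46557248 0.13430477 0.028     ]
side 0.75 [212. 228.] [ 0.438 -0.044]
side 0.7 [214. 209.] [0.451 0.018]
wrist 0.56 [261.   8.] [0.457 0.033]
```

View pics/side5c.png

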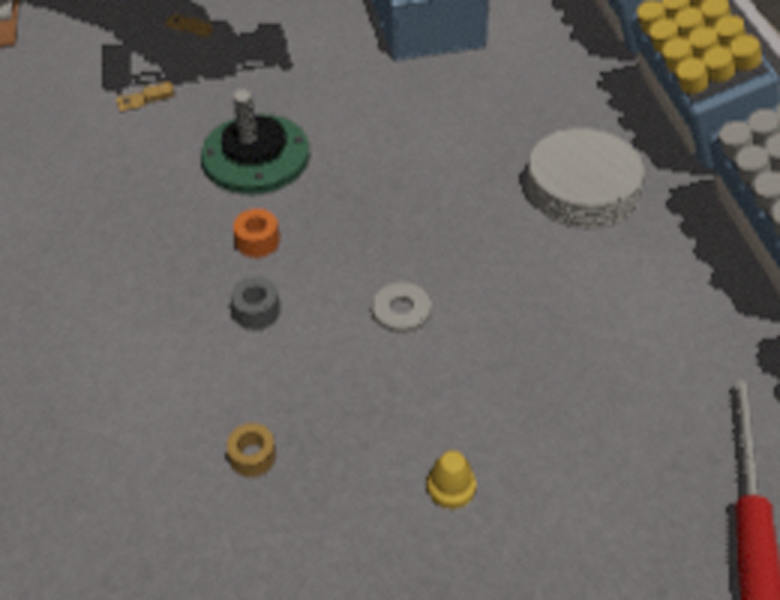

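The spacer still stands upright, moved a little, at (255,303) in the crop. The stud is at about (0.4607, 0.1324) and the seat's centre at (0.4654, 0.1346). That is 5.2 mm apart, which fits the 5 mm given. I'll go back, and this time wait for the grip force before lifting.

Request:
drive_tool --pt "0 0.05 0 0 0" --pt "0 0.1 0.005 0 0" --pt "0 0.15 0.01 0 0" --pt "0 0.2 0.015 0 0" --pt "0 0.245 0.02 0 0" --squeeze 30

```text
time_s: 6.2
tcp_pos: [0.4422, -0.0229, 0.1744]
eef_rot: [-3.141, 0.0, -1.57]
contact_force: [1.2, 0.2, -0.3]
width: 0.4
grip_force: 0.0
```

Request:
drive_tool --pt "0 0.025 0 0 0" --pt "0 0.025 0 0 0" --pt "0 0.025 0 0 0" --pt "0 0.025 0 0 0"

```text
time_s: 6.6
tcp_pos: [0.4431, -0.0455, 0.1741]
eef_rot: [-3.141, 0.0, -1.571]
contact_force: [0.5, 0.7, 0.4]
width: 0.761
grip_force: 0.0
```

```bash
cat > look.py <<'E'
import sys
from h import *
n=sys.argv[1]; c=np.array([float(sys.argv[2]),float(sys.argv[3])])
h,r=dict(spacer=(.024,.019),washer=(.008,.024),bushing=(.02,.017))[n]
st=get_state(); print(st['time_s'],st['tcp_pos'].round(4),abs(st['qd']).max().round(3),(st['width']*88).round(1),st['grip_force'],st['contact_force'].round(1))
s=snapshot('wrist'); f=fit(s,st,n,h/2,c)
if f is None: print('not found',[(np.array(b['point'])*[512,384]).round() for b in boxes_of('wrist',n)])
else:
    x,i=locate(s,st,f[0],h,r,f[2]); d=x-st['tcp_pos'][:2]; print(f[2].round(4),x,i,'tool x,y:',-d[1].round(4),-d[0].round(4))
E
python3 look.py spacer .442 -.045
```

```text
Traceback (most recent call last):
  File "look.py", line 5, in <module>
    st=get_state(); print(st['time_s'],st['tcp_pos'].round(4),abs(st['qd']).max().round(3),(st['width']*88).round(1),st['grip_force'],st['contact_force'].round(1))
                                                                                           ^^^^^^^^^^^^^^^^^^^^^^
AttributeError: 'float' object has no attribute 'round'
```

```bash
sed -i "s/(st\['width'\]\*88).round(1)/round(float(st['width'])*88,1)/" look.py; python3 look.py spacer .442 -.045
```

```text
6.6 [ 0.4431 -0.0455  0.1741] 0.013 67.0 0.0 [0.5 0.7 0.4]
[ 0.4513 -0.0481] [ 0.4434 -0.052 ] 0.932 tool x,y: 0.0065 -0.0003
```

Request:
drive_tool --pt "70 0.006 0 0.045 0" --pt "70 0.006 0 0.09 0" --pt "70 0.006 0 0.13 0" --pt "70 0.006 0 0.16 0" --pt "120 0.006 0 0.169 0" --squeeze 30

```text
time_s: 7.2
tcp_pos: [0.4408, -0.0519, 0.0024]
eef_rot: [3.136, -0.001, -1.57]
contact_force: [-0.4, 0.8, -0.0]
width: 0.682
grip_force: 0.0
```

Request:
drive_tool --pt "255 0 0 0 0" --pt "255 0 0 0 0" --pt "255 0 0 0 0" --pt "255 0 0 0 0" --pt "255 0 0 0 0"

```text
time_s: 7.7
tcp_pos: [0.4435, -0.0518, 0.006]
eef_rot: [-3.14, 0.001, -1.571]
contact_force: [-0.5, -1.0, -0.1]
width: 0.242
grip_force: 0.0
```

Request:
drive_tool --pt "255 0 0 0 0"

```text
time_s: 7.8
tcp_pos: [0.4432, -0.0519, 0.0056]
eef_rot: [-3.14, 0.0, -1.571]
contact_force: [-0.7, 0.1, -0.4]
width: 0.149
grip_force: 0.0
```

The fingers read as closing right through the spacer, which makes no sense. I'll look.

Run:
```python
from h import *
st=get_state(); print(st['tcp_pos'],st['width'],st['grip_force'])
s=snapshot('wrist'); a=cv2.resize(s['color'][120:280,150:363],(400,300),interpolation=2)
s=snapshot('side'); b=cv2.resize(s['color'][170:290,140:300],(400,300),interpolation=2)
s=snapshot('scene'); c=cv2.resize(s['color'][120:240,200:360],(400,300),interpolation=2)
cv2.imwrite('pics/w6.png',np.vstack([np.hstack([a,b]),np.hstack([c,c*0])])[:,:,::-1])
```

```text
[ 0.44320065 -0.05193402  0.00560725] 0.14936350269889215 0.0
```

View pics/w6.png

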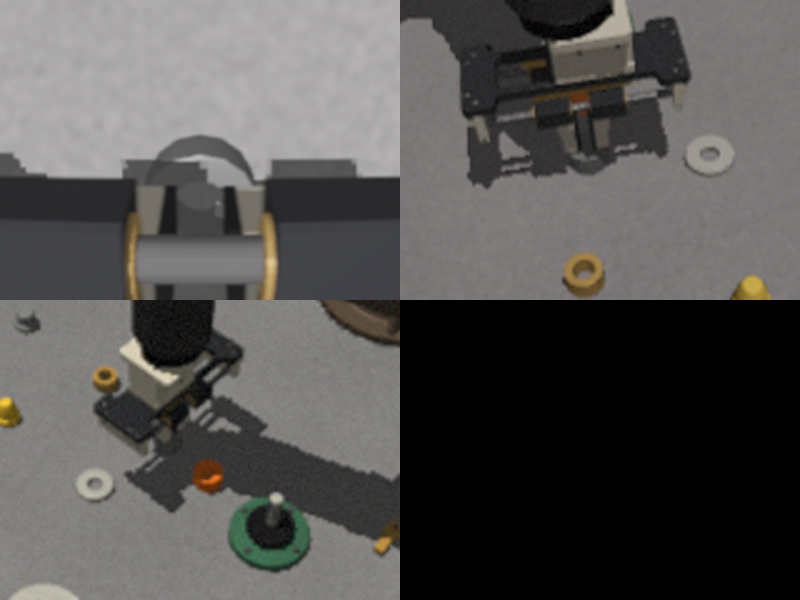

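In all three views the fingertips are above the spacer's top and overlapping it, although the TCP reads z = 0.0056. So the real tips end about 20 mm behind the reported TCP. I'll check by touching the spacer's top gently.

Request:
drive_tool --pt "215 0 0 0.0015 0" --pt "215 0 0 0.003 0" --pt "215 0 0 0.0045 0"

```text
time_s: 8.25
tcp_pos: [0.4445, -0.052, 0.0024]
eef_rot: [-3.139, -0.001, -1.569]
contact_force: [-9.4, 1.2, 47.2]
width: 0.15
grip_force: 23.4
```

Request:
drive_tool --pt "215 0 0 0.001 0" --pt "215 0 0 0.002 0" --pt "215 0 0 0.002 0"

```text
time_s: 8.55
tcp_pos: [0.4448, -0.052, 0.0023]
eef_rot: [-3.138, -0.001, -1.568]
contact_force: [-14.8, 2.3, 57.2]
width: 0.157
grip_force: 29.0
```

Contact came harder than I meant, with the arm stiff at about 20 N/mm. The tips are therefore about 19 mm behind the reported TCP. I'll back off, open, and go about 20 mm deeper, with smaller steps near contact from now on.

Request:
drive_tool --pt "215 0 0 -0.012 0" --pt "60 0 0 -0.015 0" --pt "60 0 0 -0.015 0" --pt "60 0 0 -0.015 0" --pt "60 0 0 -0.015 0"

```text
time_s: 9.05
tcp_pos: [0.4424, -0.0522, 0.0129]
eef_rot: [3.14, -0.0, -1.571]
contact_force: [-0.7, -0.1, 0.5]
width: 0.458
grip_force: 0.0
```

Request:
drive_tool --pt "60 0 0 0 0" --pt "60 0 0 0 0" --pt "60 0 0 0 0"

```text
time_s: 9.35
tcp_pos: [0.4428, -0.052, 0.0134]
eef_rot: [3.141, -0.0, -1.571]
contact_force: [-0.6, -0.0, -0.0]
width: 0.725
grip_force: 0.0
```

```bash
python3 look.py spacer .4435 -.052
```

```text
9.35 [ 0.4428 -0.052   0.0134] 0.002 63.8 0.0 [-0.6 -0.  -0. ]
[ 0.4467 -0.0593] [ 0.4434 -0.0521] 0.864 tool x,y: 0.0001 -0.0006
```

Request:
drive_tool --pt "60 0 0 0.01 0" --pt "60 0 0 0.018 0" --pt "60 0 0 0.023 0" --pt "60 0 0 0.026 0" --pt "60 0 0 0.026 0" --squeeze 20

```text
time_s: 9.95
tcp_pos: [0.4424, -0.0522, -0.0131]
eef_rot: [3.14, -0.0, -1.571]
contact_force: [-0.6, 0.0, 0.5]
width: 0.766
grip_force: 0.0
```

Request:
drive_tool --pt "255 0 0 0 0" --pt "255 0 0 0 0" --pt "255 0 0 0 0" --pt "255 0 0 0 0" --pt "255 0 0 0 0"

```text
time_s: 10.45
tcp_pos: [0.443, -0.052, -0.0122]
eef_rot: [-3.141, 0.0, -1.571]
contact_force: [-0.6, 1.2, 0.8]
width: 0.419
grip_force: 20.0
```

Gripped at 20 N with the width right for 38 mm. Now I'll lift and carry it over the stud.

Request:
drive_tool --pt "255 0 0 -0.015 0" --pt "255 0 0 -0.05 0" --pt "255 0 0 -0.09 0" --pt "255 -0.02 0 -0.112 0" --pt "255 -0.06 -0.006 -0.112 0"

```text
time_s: 10.95
tcp_pos: [0.4504, 0.0081, 0.103]
eef_rot: [-3.136, 0.002, -1.573]
contact_force: [0.4, 0.5, 0.0]
width: 0.414
grip_force: 20.0
```

Request:
drive_tool --pt "255 -0.045 -0.006 0 0" --pt "255 -0.085 -0.01 0 0" --pt "255 -0.11 -0.012 0 0" --pt "255 -0.1245 -0.0117 0 0" --pt "255 -0.1245 -0.0117 0 0"

```text
time_s: 11.45
tcp_pos: [0.4605, 0.1338, 0.0995]
eef_rot: [3.142, -0.0, -1.569]
contact_force: [0.8, -0.2, 0.3]
width: 0.414
grip_force: 20.0
```

Request:
drive_tool --pt "255 0 0 0.01 0" --pt "255 0 0 0.02 0" --pt "255 0 0 0.02 0" --pt "255 0 0 0.02 0"

```text
time_s: 11.85
tcp_pos: [0.4603, 0.1315, 0.079]
eef_rot: [3.141, -0.001, -1.572]
contact_force: [0.3, -0.6, 1.1]
width: 0.417
grip_force: 20.0
```

Run:
```python
from h import *
st=get_state(); print(st)
ims=[]
for c,b in(('side',(150,210,170,250)),('scene',(170,230,270,350))):
    s=snapshot(c); 
    ims.append(cv2.resize(s['color'][b[0]:b[1],b[2]:b[3]],(400,300),interpolation=2))
s=snapshot('wrist'); ims.append(cv2.resize(s['color'][120:270,156:356],(400,300),interpolation=2)); ims.append(ims[0]*0)
cv2.imwrite('pics/w7.png',np.vstack([np.hstack(ims[:2]),np.hstack(ims[2:])])[:,:,::-1])
```

```text
{'time_s': 11.85, 'q': array([ 6.90596130e-01,  1.63463117e-01, -5.80131082e-01,  7.76377075e-05,
       -8.28628834e-01, -6.91645387e-01]), 'qd': array([ 0.0033729 , -0.01053394,  0.01470531,  0.00294141, -0.0030702 ,
        0.00062783]), 'joint_efforts': array([ 2.67967785e-03, -3.59427738e+01,  2.25309187e+01,  5.38608938e+00,
        1.50040397e-02,  3.82382947e-03]), 'tcp_pos': array([0.46026973, 0.13149814, 0.07902247]), 'eef_rot': array([ 3.14053025e+00, -9.53974281e-04, -1.57179256e+00]), 'contact_force': array([ 0.27322759, -0.63518287,  1.06472475]), 'moment': array([-2.81700093e-02, -2.24885506e-05, -3.83455866e-02]), 'grip_force': 19.999764799140394, 'width': 0.4174583542547493}
```

View pics/w7.png

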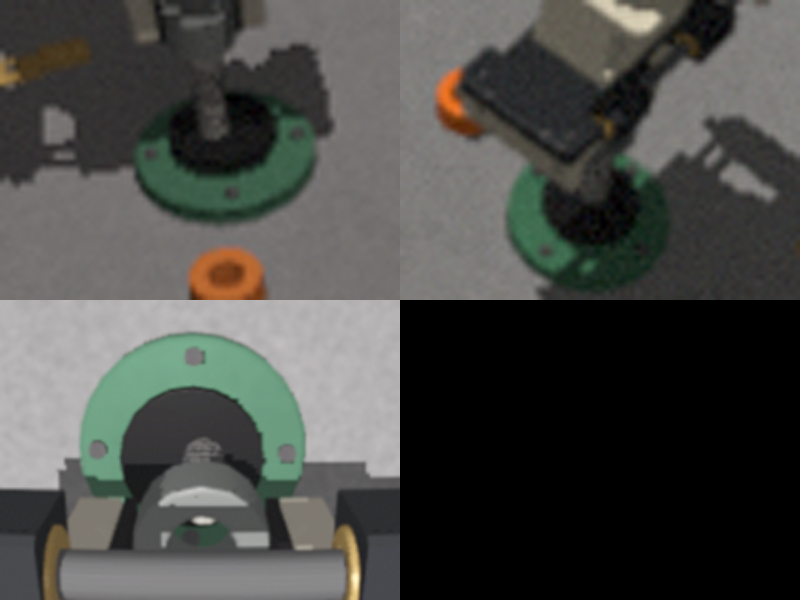

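Through the spacer's bore, at (203,520) in the wrist crop, the stud's white top is visible as it should be. I'll lower in small steps and watch the force.

Request:
drive_tool --pt "255 0 0 0.006 0" --pt "255 0 0 0.011 0" --pt "255 0 0 0.0125 0" --pt "255 0 0 0.014 0" --pt "255 0 0 0.015 0"

```text
time_s: 12.5
tcp_pos: [0.4605, 0.1325, 0.0644]
eef_rot: [3.141, -0.0, -1.571]
contact_force: [-0.8, -0.9, -0.7]
width: 0.414
grip_force: 20.0
```

Request:
drive_tool --pt "255 0 0 0.001 0" --pt "255 0 0 0.001 0"

```text
time_s: 12.7
tcp_pos: [0.4606, 0.1325, 0.0635]
eef_rot: [3.142, -0.0, -1.571]
contact_force: [-0.7, -0.1, -0.8]
width: 0.412
grip_force: 20.0
```

Request:
drive_tool --pt "255 0 0 0.0015 0" --pt "255 0 0 0.003 0" --pt "255 0 0 0.005 0" --pt "255 0 0 0.0065 0" --pt "255 0 0 0.0065 0"

```text
time_s: 13.2
tcp_pos: [0.4604, 0.1324, 0.0568]
eef_rot: [3.141, -0.0, -1.571]
contact_force: [0.3, 1.4, -0.1]
width: 0.422
grip_force: 20.0
```

Threaded, with no force. I'll lower it to just above the seat.

Request:
drive_tool --pt "255 0 0 0.008 0" --pt "255 0 0 0.017 0" --pt "255 0 0 0.026 0" --pt "255 0 0 0.034 0" --pt "255 0 0 0.0375 0"

```text
time_s: 13.7
tcp_pos: [0.46, 0.1321, 0.0183]
eef_rot: [3.14, -0.001, -1.571]
contact_force: [-0.0, 0.1, 0.1]
width: 0.419
grip_force: 20.0
```

Request:
drive_tool --pt "255 0 0 0.0005 0" --pt "255 0 0 0.001 0" --pt "255 0 0 0.0015 0" --pt "255 0 0 0.0015 0"

```text
time_s: 14.1
tcp_pos: [0.4607, 0.1326, 0.0183]
eef_rot: [-3.141, 0.0, -1.571]
contact_force: [0.2, 0.1, -0.9]
width: 0.416
grip_force: 20.0
```

Request:
drive_tool --pt "255 0 0 0.001 0" --pt "255 0 0 0.002 0" --pt "100 0 0 0.002 0" --pt "60 0 0 0.002 0" --pt "60 0 0 0.002 0"

```text
time_s: 14.6
tcp_pos: [0.4606, 0.1325, 0.0161]
eef_rot: [-3.142, 0.0, -1.571]
contact_force: [-0.5, 0.1, 0.8]
width: 0.627
grip_force: 0.0
```

Request:
drive_tool --pt "60 0 0 0 0" --pt "60 0 0 -0.02 0" --pt "60 0 0 -0.06 0" --pt "60 0 0 -0.1 0" --pt "60 0.04 -0.02 -0.12 0"

```text
time_s: 15.1
tcp_pos: [0.4818, 0.0956, 0.14]
eef_rot: [-3.137, 0.003, -1.565]
contact_force: [1.8, 0.3, -0.6]
width: 0.768
grip_force: 0.0
```

Request:
drive_tool --pt "60 0.045 -0.02 0 0" --pt "60 0.09 -0.04 0 0" --pt "60 0.13 -0.06 0 0" --pt "60 0.16 -0.075 0 0" --pt "40 0.166 -0.078 0 0"

```text
time_s: 15.6
tcp_pos: [0.5595, -0.0765, 0.1356]
eef_rot: [3.141, -0.001, -1.574]
contact_force: [-0.3, -0.0, -0.3]
width: 0.808
grip_force: 0.0
```

Request:
drive_tool --pt "40 0 0 0.01 0" --pt "40 0 0 0.02 0" --pt "40 0 0 0.02 0" --pt "40 0 0 0.02 0"

```text
time_s: 16.0
tcp_pos: [0.558, -0.0726, 0.1157]
eef_rot: [3.141, -0.0, -1.569]
contact_force: [0.0, 0.7, -0.1]
width: 0.842
grip_force: 0.0
```

```bash
python3 look.py washer .555 -.073
```

```text
16.0 [ 0.558  -0.0726  0.1157] 0.016 74.1 0.0 [ 0.   0.7 -0.1]
[ 0.555  -0.0803] [ 0.5575 -0.0747] 0.951 tool x,y: 0.0021 0.0005
```

Request:
drive_tool --pt "40 0.0015 0.0005 0.04 0" --pt "40 0.0015 0.0005 0.08 0" --pt "40 0.0015 0.0005 0.11 0" --pt "40 0.0015 0.0005 0.126 0" --pt "40 0.0015 0.0005 0.1315 0" --squeeze 25

```text
time_s: 16.6
tcp_pos: [0.5571, -0.0748, -0.017]
eef_rot: [3.139, -0.0, -1.57]
contact_force: [0.1, -0.6, 0.5]
width: 0.843
grip_force: 0.0
```

Request:
drive_tool --pt "120 0 0 0 0" --pt "255 0 0 0 0" --pt "255 0 0 0 0" --pt "255 0 0 0 0" --pt "255 0 0 0 0"

```text
time_s: 17.1
tcp_pos: [0.559, -0.0752, -0.0133]
eef_rot: [-3.139, -0.0, -1.57]
contact_force: [-1.2, 0.8, 15.9]
width: 0.45
grip_force: 7.2
```

Request:
drive_tool --pt "255 0 0 0 0"

```text
time_s: 17.2
tcp_pos: [0.5591, -0.0751, -0.0133]
eef_rot: [-3.139, -0.0, -1.57]
contact_force: [-4.4, 0.3, 14.0]
width: 0.359
grip_force: 7.5
```

```bash
python3 look.py washer .5575 -.0747
```

```text
17.2 [ 0.5591 -0.0751 -0.0133] 0.001 31.6 7.470441840396234 [-4.4  0.3 14. ]
[ 0.56   -0.0861] [ 0.5595 -0.074 ] 0.418 tool x,y: -0.0011 -0.0004
```

The tips rode up on the washer: they are really 21.5 mm behind the TCP reading. I'll lift, open, and go deeper.

Request:
drive_tool --pt "215 0 0 -0.01 0" --pt "40 0 0 -0.012 0" --pt "40 0 0 -0.012 0" --pt "40 0 0 -0.012 0" --pt "40 0 0 -0.012 0"

```text
time_s: 17.8
tcp_pos: [0.5578, -0.075, -0.0038]
eef_rot: [3.141, -0.0, -1.571]
contact_force: [0.6, 0.3, -0.0]
width: 0.493
grip_force: 0.0
```

Request:
drive_tool --pt "40 0 0 0 0" --pt "40 0 0 0 0" --pt "40 0 0 0 0" --pt "40 0 0 0 0"

```text
time_s: 18.2
tcp_pos: [0.558, -0.075, -0.0036]
eef_rot: [3.141, -0.0, -1.571]
contact_force: [0.5, -0.3, 0.0]
width: 0.826
grip_force: 0.0
```

```bash
python3 look.py washer .5575 -.0747
```

```text
18.2 [ 0.558  -0.075  -0.0036] 0.001 72.7 0.0 [ 0.5 -0.3  0. ]
[ 0.5594 -0.0827] [ 0.5592 -0.0745] 0.777 tool x,y: -0.0005 -0.0012
```

Request:
drive_tool --pt "40 0 -0.0005 0.008 0" --pt "40 0 -0.0005 0.012 0" --pt "40 0 -0.0005 0.0145 0" --pt "40 0 -0.0005 0.016 0" --pt "40 0 -0.0005 0.016 0"

```text
time_s: 18.8
tcp_pos: [0.5584, -0.075, -0.0198]
eef_rot: [3.141, -0.0, -1.571]
contact_force: [-0.7, 0.0, 0.1]
width: 0.842
grip_force: 0.0
```

Request:
drive_tool --pt "140 0 0 0 0" --pt "255 0 0 0 0" --pt "255 0 0 0 0" --pt "255 0 0 0 0" --pt "255 0 0 0 0"

```text
time_s: 19.3
tcp_pos: [0.5587, -0.075, -0.0193]
eef_rot: [-3.141, 0.0, -1.571]
contact_force: [-0.1, -0.4, 1.0]
width: 0.53
grip_force: 25.0
```

Gripped the washer at 25 N. Carrying it to the stud.

Request:
drive_tool --pt "255 0 0 -0.015 0" --pt "255 0 0 -0.05 0" --pt "255 0 0 -0.085 0" --pt "255 -0.02 0.01 -0.11 0" --pt "255 -0.06 0.03 -0.115 0"

```text
time_s: 19.8
tcp_pos: [0.531, -0.0153, 0.0986]
eef_rot: [-3.136, 0.001, -1.573]
contact_force: [0.4, 2.2, -1.3]
width: 0.535
grip_force: 25.0
```

Request:
drive_tool --pt "255 -0.04 0.02 0 0" --pt "255 -0.08 0.04 0 0" --pt "255 -0.115 0.055 0 0" --pt "255 -0.14 0.065 0 0" --pt "255 -0.147 0.068 0 0"

```text
time_s: 20.3
tcp_pos: [0.4597, 0.1341, 0.0958]
eef_rot: [-3.141, 0.001, -1.568]
contact_force: [-0.5, -0.6, -0.7]
width: 0.532
grip_force: 25.0
```

Request:
drive_tool --pt "255 0 0 0.01 0" --pt "255 0 0 0.02 0" --pt "255 0 0 0.026 0" --pt "255 0 0 0.026 0" --pt "255 0 0 0.026 0"

```text
time_s: 20.8
tcp_pos: [0.4607, 0.1312, 0.0691]
eef_rot: [3.141, -0.001, -1.572]
contact_force: [-0.3, -0.3, -0.7]
width: 0.53
grip_force: 25.0
```

Run:
```python
from h import *
st=get_state(); print(st['time_s'],st['tcp_pos'],st['width'],st['grip_force'])
s=snapshot('wrist'); cv2.imwrite('pics/w8.png',cv2.resize(s['color'][120:270,156:356],(640,480),interpolation=2)[:,:,::-1])
```

```text
20.8 [0.46067407 0.13115062 0.06912222] 0.530196169200965 24.999854117631912
```

View pics/w8.png

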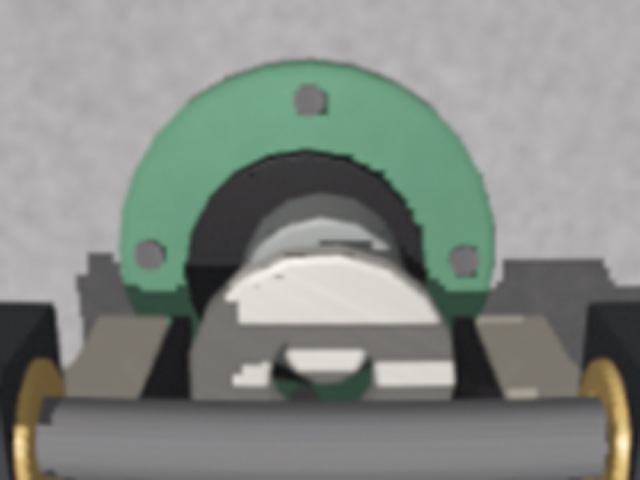

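The washer is level in the fingers, the spacer sits on the seat at (320,235), and the stud top is inside the washer's bore at (325,358). Lowering gently.

Request:
drive_tool --pt "255 0 0 0.004 0" --pt "255 0 0 0.008 0" --pt "255 0 0 0.0095 0" --pt "255 0 0 0.011 0" --pt "255 0 0 0.012 0"

```text
time_s: 21.35
tcp_pos: [0.4605, 0.132, 0.0574]
eef_rot: [3.142, -0.0, -1.571]
contact_force: [-0.2, 0.1, -1.5]
width: 0.531
grip_force: 25.0
```

Request:
drive_tool --pt "255 0 0 0.001 0" --pt "255 0 0 0.002 0" --pt "255 0 0 0.002 0"

```text
time_s: 21.65
tcp_pos: [0.4605, 0.132, 0.0555]
eef_rot: [3.141, -0.0, -1.571]
contact_force: [-0.7, 0.1, -1.2]
width: 0.532
grip_force: 25.0
```

Request:
drive_tool --pt "255 0 0 0.003 0" --pt "255 0 0 0.008 0" --pt "255 0 0 0.014 0" --pt "255 0 0 0.019 0" --pt "255 0 0 0.0215 0"

```text
time_s: 22.15
tcp_pos: [0.4602, 0.1317, 0.0332]
eef_rot: [3.141, -0.001, -1.571]
contact_force: [0.3, -1.4, -0.9]
width: 0.537
grip_force: 25.0
```

Request:
drive_tool --pt "255 0 0 0 0" --pt "255 0 0 0.0005 0" --pt "255 0 0 0.001 0"

```text
time_s: 22.45
tcp_pos: [0.4607, 0.1321, 0.0332]
eef_rot: [-3.141, 0.0, -1.571]
contact_force: [0.3, 0.1, -0.8]
width: 0.533
grip_force: 25.0
```

Request:
drive_tool --pt "90 0 0 0 0" --pt "60 0 0 0 0" --pt "60 0 0 0 0" --pt "60 0 0 -0.02 0" --pt "60 0 0 -0.06 0"

```text
time_s: 22.95
tcp_pos: [0.4587, 0.1307, 0.0914]
eef_rot: [3.137, -0.003, -1.571]
contact_force: [1.2, 1.3, -0.0]
width: 0.765
grip_force: 0.0
```

Request:
drive_tool --pt "60 0.02 0 -0.035 0" --pt "60 0.065 0.005 -0.035 0" --pt "60 0.11 0.01 -0.035 0" --pt "60 0.155 0.016 -0.035 0" --pt "60 0.2 0.022 -0.035 0"

```text
time_s: 23.45
tcp_pos: [0.4381, -0.0695, 0.1285]
eef_rot: [-3.14, 0.0, -1.57]
contact_force: [1.1, -0.4, -0.1]
width: 0.766
grip_force: 0.0
```

Request:
drive_tool --pt "60 0.045 0.005 0 0" --pt "60 0.08 0.01 0 0" --pt "60 0.105 0.013 0 0" --pt "60 0.115 0.013 0 0" --pt "60 0.115 0.013 0.01 0"

```text
time_s: 23.95
tcp_pos: [0.4265, -0.184, 0.1188]
eef_rot: [-3.139, -0.0, -1.573]
contact_force: [-0.3, 0.5, 0.3]
width: 0.765
grip_force: 0.0
```

Request:
drive_tool --pt "60 0 0 0.01 0" --pt "60 0 0 0.01 0" --pt "60 0 0 0.01 0"

```text
time_s: 24.25
tcp_pos: [0.4255, -0.1822, 0.1076]
eef_rot: [3.14, -0.0, -1.569]
contact_force: [-0.4, -0.7, 0.4]
width: 0.764
grip_force: 0.0
```

```bash
python3 look.py bushing .4252 -.1837
```

```text
24.25 [ 0.4255 -0.1822  0.1076] 0.013 67.2 0.0 [-0.4 -0.7  0.4]
[ 0.4234 -0.1771] [ 0.4247 -0.1842] 0.935 tool x,y: 0.002 0.0008
```

Request:
drive_tool --pt "60 0.001 0.0005 0.04 0" --pt "60 0.001 0.0005 0.08 0" --pt "60 0.001 0.0005 0.105 0" --pt "60 0.001 0.0005 0.119 0" --pt "60 0.001 0.0005 0.125 0" --squeeze 45

```text
time_s: 24.85
tcp_pos: [0.4245, -0.1837, -0.0181]
eef_rot: [3.14, -0.0, -1.57]
contact_force: [0.3, -0.3, -0.2]
width: 0.764
grip_force: 0.0
```

Request:
drive_tool --pt "150 0 0 0 0" --pt "255 0 0 0 0" --pt "255 0 0 0 0" --pt "255 0 0 0 0" --pt "255 0 0 0 0"

```text
time_s: 25.35
tcp_pos: [0.4255, -0.184, -0.0163]
eef_rot: [-3.14, -0.0, -1.571]
contact_force: [-1.9, 1.1, 6.1]
width: 0.38
grip_force: 45.2
```

Request:
drive_tool --pt "255 0 0 0 0"

```text
time_s: 25.45
tcp_pos: [0.4255, -0.184, -0.0163]
eef_rot: [-3.141, -0.0, -1.571]
contact_force: [-0.9, 1.4, 6.3]
width: 0.377
grip_force: 45.0
```

```bash
python3 look.py bushing .4252 -.1837
```

```text
25.45 [ 0.4255 -0.184  -0.0163] 0.001 33.2 45.00165145844221 [-0.9  1.4  6.3]
[ 0.4272 -0.1904] [ 0.426  -0.1846] 0.472 tool x,y: 0.0006 -0.0005
```

Request:
drive_tool --pt "255 0 0 -0.015 0" --pt "255 0 0 -0.05 0" --pt "255 0 0 -0.085 0" --pt "255 -0.02 0 -0.11 0" --pt "255 -0.06 -0.005 -0.115 0"

```text
time_s: 26.05
tcp_pos: [0.4316, -0.1245, 0.1011]
eef_rot: [-3.136, 0.0, -1.574]
contact_force: [1.3, 0.5, -0.9]
width: 0.371
grip_force: 45.0
```

Request:
drive_tool --pt "255 -0.045 -0.005 0 0" --pt "255 -0.09 -0.01 0 0" --pt "255 -0.135 -0.015 0 0" --pt "255 -0.175 -0.02 0 0" --pt "255 -0.21 -0.025 0 0"

```text
time_s: 26.55
tcp_pos: [0.4549, 0.0881, 0.0983]
eef_rot: [-3.141, 0.0, -1.57]
contact_force: [-0.0, 0.1, -0.4]
width: 0.374
grip_force: 45.0
```

Request:
drive_tool --pt "255 -0.03 -0.003 0 0" --pt "255 -0.0465 -0.005 0 0" --pt "255 -0.0465 -0.005 0.012 0" --pt "255 -0.0465 -0.005 0.024 0" --pt "255 -0.0465 -0.005 0.024 0"

```text
time_s: 27.05
tcp_pos: [0.4588, 0.1316, 0.0727]
eef_rot: [3.139, -0.002, -1.571]
contact_force: [-0.7, -0.0, -0.8]
width: 0.371
grip_force: 45.0
```

Request:
drive_tool --pt "255 0 0 0 0" --pt "255 0 0 0 0"

```text
time_s: 27.25
tcp_pos: [0.4604, 0.1323, 0.0747]
eef_rot: [-3.141, 0.0, -1.571]
contact_force: [-0.0, 0.2, -0.8]
width: 0.372
grip_force: 45.0
```

Run:
```python
from h import *
st=get_state(); print(st['time_s'],st['tcp_pos'],st['width'],st['grip_force'])
s=snapshot('wrist'); cv2.imwrite('pics/w9.png',cv2.resize(s['color'][120:270,156:356],(640,480),interpolation=2)[:,:,::-1])
```

```text
27.25 [0.46042499 0.13233308 0.07465536] 0.3715899944276435 44.9997990578413
```

All my picture views are used, so I go on by feel and numbers. Lowering the bushing onto the stud.

Request:
drive_tool --pt "255 0 0 0.006 0" --pt "255 0 0 0.0105 0" --pt "255 0 0 0.012 0" --pt "255 0 0 0.0135 0" --pt "255 0 0 0.0145 0"

```text
time_s: 27.8
tcp_pos: [0.4601, 0.1324, 0.0594]
eef_rot: [3.141, -0.0, -1.571]
contact_force: [0.1, -0.2, -0.8]
width: 0.374
grip_force: 45.0
```

Request:
drive_tool --pt "255 0 0 0.001 0" --pt "255 0 0 0.002 0" --pt "255 0 0 0.002 0"

```text
time_s: 28.1
tcp_pos: [0.46, 0.1325, 0.0575]
eef_rot: [3.141, -0.0, -1.571]
contact_force: [-0.2, -0.3, -0.8]
width: 0.374
grip_force: 45.0
```

Request:
drive_tool --pt "255 0 0 0.003 0" --pt "255 0 0 0.006 0" --pt "255 0 0 0.009 0" --pt "255 0 0 0.0115 0" --pt "255 0 0 0.0115 0"

```text
time_s: 28.6
tcp_pos: [0.4598, 0.1323, 0.0456]
eef_rot: [3.141, -0.001, -1.571]
contact_force: [-0.6, -1.4, -0.1]
width: 0.371
grip_force: 45.0
```

Request:
drive_tool --pt "255 0 0 0.0005 0" --pt "255 0 0 0.001 0" --pt "255 0 0 0.0015 0" --pt "255 0 0 0.002 0" --pt "255 0 0 0.002 0"

```text
time_s: 29.1
tcp_pos: [0.4601, 0.1325, 0.0441]
eef_rot: [-3.142, 0.0, -1.571]
contact_force: [0.1, -1.0, -1.1]
width: 0.371
grip_force: 45.0
```

Request:
drive_tool --pt "255 0 0 0.0005 0" --pt "255 0 0 0.001 0" --pt "255 0 0 0.0015 0" --pt "255 0 0 0.0015 0"

```text
time_s: 29.5
tcp_pos: [0.4602, 0.1325, 0.0428]
eef_rot: [-3.141, 0.0, -1.571]
contact_force: [-2.3, 0.1, 4.3]
width: 0.374
grip_force: 45.0
```

Contact with the stack at z = 0.043. Now pressing in small steps.

Request:
drive_tool --pt "255 0 0 0.0005 0" --pt "255 0 0 0.001 0" --pt "255 0 0 0.0015 0" --pt "255 0 0 0.002 0"

```text
time_s: 29.9
tcp_pos: [0.4602, 0.1325, 0.0406]
eef_rot: [-3.141, 0.0, -1.571]
contact_force: [-1.0, -0.5, 4.7]
width: 0.377
grip_force: 45.0
```

Request:
drive_tool --pt "255 0 0 0.0005 0" --pt "255 0 0 0.001 0" --pt "255 0 0 0.001 0"

```text
time_s: 30.2
tcp_pos: [0.4602, 0.1325, 0.0395]
eef_rot: [-3.141, 0.0, -1.571]
contact_force: [0.2, 0.7, 4.5]
width: 0.369
grip_force: 45.0
```

It slides at a steady ~5–6 N.

Request:
drive_tool --pt "255 0 0 0.0008 0" --pt "255 0 0 0.0016 0" --pt "255 0 0 0.0024 0" --pt "255 0 0 0.003 0" --pt "255 0 0 0.003 0"

```text
time_s: 30.7
tcp_pos: [0.4602, 0.1325, 0.0365]
eef_rot: [-3.142, 0.0, -1.571]
contact_force: [-0.1, -0.4, 4.4]
width: 0.376
grip_force: 45.0
```

Request:
drive_tool --pt "255 0 0 0.0005 0" --pt "255 0 0 0.001 0" --pt "255 0 0 0.001 0"

```text
time_s: 31.0
tcp_pos: [0.4601, 0.1325, 0.0355]
eef_rot: [-3.142, 0.0, -1.571]
contact_force: [-0.4, -0.6, 4.3]
width: 0.377
grip_force: 45.0
```

Request:
drive_tool --pt "255 0 0 0.0005 0" --pt "255 0 0 0.0008 0" --pt "255 0 0 0.0008 0"

```text
time_s: 31.3
tcp_pos: [0.4601, 0.1325, 0.0348]
eef_rot: [-3.142, 0.0, -1.571]
contact_force: [-0.3, 0.4, 4.2]
width: 0.377
grip_force: 45.0
```

Request:
drive_tool --pt "255 0 0 0.0005 0" --pt "255 0 0 0.0005 0"

```text
time_s: 31.5
tcp_pos: [0.4602, 0.1325, 0.0344]
eef_rot: [-3.141, 0.0, -1.571]
contact_force: [-1.5, -0.1, 6.9]
width: 0.376
grip_force: 45.0
```

Request:
drive_tool --pt "255 0 0 0.0005 0" --pt "255 0 0 0.0005 0"

```text
time_s: 31.7
tcp_pos: [0.4602, 0.1325, 0.0341]
eef_rot: [-3.141, 0.0, -1.571]
contact_force: [-2.4, 0.0, 9.3]
width: 0.375
grip_force: 45.0
```

The force is rising at 8 N/mm, so the seat has met its stop. I'll press a bit more to be sure.

Request:
drive_tool --pt "255 0 0 0.0005 0" --pt "255 0 0 0.001 0" --pt "255 0 0 0.001 0"

```text
time_s: 32.0
tcp_pos: [0.4603, 0.1326, 0.0335]
eef_rot: [-3.141, 0.0, -1.57]
contact_force: [-3.7, -0.3, 14.8]
width: 0.378
grip_force: 45.0
```

Request:
drive_tool --pt "255 0 0 -0.001 0" --pt "255 0 0 -0.0015 0" --pt "110 0 0 -0.0015 0" --pt "60 0 0 -0.0015 0" --pt "60 0 0 -0.0015 0"

```text
time_s: 32.5
tcp_pos: [0.4596, 0.1322, 0.0338]
eef_rot: [3.141, -0.0, -1.571]
contact_force: [1.1, -0.0, 0.1]
width: 0.585
grip_force: 0.0
```

Request:
drive_tool --pt "60 0 0 0 0" --pt "60 0 0 -0.01 0" --pt "60 0 0 -0.04 0" --pt "60 0 0 -0.08 0" --pt "60 0 0 -0.12 0"

```text
time_s: 33.0
tcp_pos: [0.4597, 0.1321, 0.1561]
eef_rot: [3.141, -0.001, -1.571]
contact_force: [1.6, 1.7, -0.2]
width: 0.768
grip_force: 0.0
```

Request:
drive_tool --pt "60 -0.04 0 0 0" --pt "60 -0.08 0 0 0" --pt "60 -0.09 0 0 0" --pt "60 -0.09 0 0 0" --pt "60 -0.09 0 0 0"

```text
time_s: 33.5
tcp_pos: [0.4597, 0.2221, 0.1543]
eef_rot: [3.141, -0.0, -1.57]
contact_force: [-0.0, -0.4, -0.3]
width: 0.766
grip_force: 0.0
```

Run:
```python
from h import *
st=get_state(); print(st['time_s'],st['tcp_pos'],abs(st['qd']).max(),st['width'])
s=snapshot('wrist'); save(s,'end.png')
# vertical profile along image columns through the stack: colours from near to far
im=cv2.cvtColor(s['color'],cv2.COLOR_RGB2HSV)
for n,z in(('bushing',.072),('washer',.052),('spacer',.03),('seat',.02)):
    for r in masks_of('wrist',n)[:3]:
        p=np.array(r['point'])*[512,384]; print(n,round(r['score'],2),p.round(),at(s,p,z,st)[:2].round(4),r['region'].sum())
    r=[q for q in masks_of('wrist',n)[:3]]
    if n=='bushing' and r:
        m=r[0]['region'].astype(np.uint8); c=cv2.minEnclosingCircle(max(cv2.findContours(m,0,1)[0],key=cv2.contourArea))
        print(c,'enc at .072',at(s,c[0],.072,st)[:2],'r', c[1]/297*np.linalg.norm(ray(s,c[0],st)[0]-at(s,c[0],.072,st)))
s=snapshot('side')
for n in('bushing','washer','spacer','plug','relief'):
    print(n,[(round(r['score'],2),(np.array(r['point'])*[512,384]).round()) for r in boxes_of('side',n)[:3]])
c=s['color']; 
for y in range(140,196,3): print(y,[tuple(int(v) for v in c[y,x]) for x in(206,210,214)])
```

```text
33.5 [0.45969058 0.22208887 0.15430551] 0.014882768825886327 0.7663704690852245
bushing 0.8 [251.  78.] [0.4649 0.124 ] 780
((255.58999633789062, 87.37875366210938), 19.155887603759766) enc at .072 [0.46059396 0.13263655] r 0.016903994362523312
washer 0.76 [246. 106.] [0.4701 0.1486] 836
spacer 0.91 [259.   7.] [0.4571 0.0438] 407
seat 0.77 [237. 106.] [0.4798 0.1492] 590
bushing [(0.45, array([213., 167.])), (0.23, array([218., 173.]))]
washer [(0.68, array([279., 294.])), (0.51, array([215., 173.]))]
spacer [(0.68, array([382., 320.])), (0.45, array([215., 180.]))]
plug [(0.69, array([194., 137.])), (0.67, array([224., 355.])), (0.42, array([324., 190.]))]
relief [(0.69, array([280., 293.]))]
140 [(49, 48, 49), (100, 96, 97), (88, 85, 83)]
143 [(50, 49, 48), (45, 46, 44), (53, 49, 50)]
146 [(50, 49, 49), (49, 46, 48), (46, 44, 44)]
149 [(48, 43, 44), (47, 48, 47), (48, 49, 47)]
152 [(58, 57, 55), (49, 47, 46), (53, 49, 50)]
155 [(83, 80, 80), (50, 48, 49), (81, 79, 78)]
158 [(113, 109, 109), (113, 111, 110), (115, 111, 111)]
161 [(127, 114, 95), (151, 147, 139), (147, 118, 69)]
164 [(146, 116, 63), (80, 75, 73), (117, 94, 58)]
167 [(73, 59, 32), (132, 103, 55), (109, 86, 46)]
170 [(64, 51, 29), (88, 68, 37), (94, 72, 39)]
173 [(139, 134, 128), (128, 120, 109), (150, 145, 137)]
176 [(39, 36, 37), (74, 72, 68), (75, 72, 69)]
179 [(21, 23, 24), (45, 46, 44), (45, 45, 43)]
182 [(20, 18, 17), (30, 32, 29), (35, 36, 34)]
185 [(59, 92, 72), (26, 43, 33), (28, 37, 30)]
188 [(62, 95, 74), (58, 92, 71), (58, 86, 68)]
191 [(38, 59, 44), (51, 79, 62), (54, 85, 66)]
194 [(98, 97, 96), (65, 72, 66), (59, 70, 63)]
```

The stack reads brass, steel, gray, then the seat and base. The bushing's top fits a 17 mm radius at z = 72 mm, and the plateau travel was 8 mm ending in a hard stop, so the seat is home. Handing in.

```bash
python3 -c "
from cell import *
print(sign_off())"
```

```text
the job is handed in; nothing more can be done
None
```

The spacer, washer and bushing are on the stud in that order, the seat is pressed fully home at about 15 N, and the job was handed in at about 34 s; one early touch, on the spacer while it still stood on the counter, reached about 57 N at the fingertips.

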